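# Show the cruiser to the camera

### The arm

A 6-joint arm with a two-finger parallel gripper is mounted at the origin on the work surface. World frame = base frame: x ahead of the robot, y to its left, z up, the work surface at z = 0. Lengths are in m, angles in rad, forces in N, time in s.
With the tool pointing down it reaches from about 0.35 to 0.725 m from the base axis. Payload 6 kg.
Tool frame: the origin (TCP) lies midway between the tips of the shut fingers; the grasp point (between the pads) lies 19 mm behind it; z points along the fingers, y is the line along which they close (so a half turn about z gives the same grasp; the last joint's range is limited). The gripper opens to 85 mm and grips with 20 to 120 N. Pads are 22 mm wide; open, the fingers measure 114 mm over their backs; the gripper's body (76 mm by 85 mm) begins 54 mm behind the grasp point. The pads swing forward as they close: fully open they stand 13 mm farther back than shut.
Start: joints at [-0.803, 0.04, 0.085, 0, -1.615, -0.334], TCP at [0.252, -0.544, 0.198] pointing down, gripper open.
Joint ranges: [-2.56, 2.56], [-1.29, 2.01], [-1.08, 1.49], [-3.29, 1.98], [-2.81, -0.18], [-2.99, 2.99]. Speed limits (rad/s): [2.57, 2.57, 3.01, 3.14, 3.14, 3.14].

### API

Orientations are given as a unit quaternion [w, x, y, z].
In Python, from plant import * gives the robot as it stands.
- The arm moves only by the tool carry_out, never from a script. Its arguments are lists of equal length, an entry for each row: "dp": the shift along the tool's x, y, z in mm, a list of three; "rot": the turn, a rotation vector about the tool's x, y, z in rad, a list of three; "jaw": the opening in per cent of the stroke, from 0 (shut) to 100 (fully open). In form: {"dp": [[dx, dy, dz], ...], "rot": [[ax, ay, az], ...], "jaw": [jaw, ...]}. A call has exactly 5 rows; each row is the pose to reach, as a shift and turn from the pose commanded when the call began, along the tool's axes at that moment; what a row does not reach only later rows make up. A row lasts 1/10 s, in which the tool goes at most 50 mm and 8.59 degrees, less where a joint would pass 70% of its speed; a pose out of reach is approached as far as the arm can. A call with a gripper value outside its range is refused whole. The fingers move at their own pace and stop on an object; "grip_force" is the grip in N (left out, the last holds). Time passes only in rows, so rows that repeat a pose let the fingers close, or fill a call up. It gives the time, the measured TCP pose, the force, the opening and the grip force at its end, in the units of the state.
- get_obs(): the state, without advancing time (a new reading comes with each control period).
- snapshot(name): name is "scene" or "top" or "wrist"; returns a dict with "frame" (480x640x3 uint8, red, green, blue), "intrinsics" (3x3 intrinsics, pixels), "R" (3x3) and "t" (3): a world point X has camera coordinates R X + t. Camera axes: x right, y down, z forward; pixel columns grow to the right and rows downward; lengths in m; the calibration is good to about 2 mm. The wrist camera is an equidistant fisheye: a pixel r from the principal point sees the ray r / f radians off the axis. A picture is of the moment at which its call begins. There is no depth.
- sign_off(): hands the job in; it is judged then, once.
Trained networks look in a picture, given as the dict that the camera call returned (one of the last four; its "shot" number tells which), for a name from the list of things; names that differ only in an ending like _2 or _b are one class to them, and where a whole thing is asked for, a point or a joint stands for the part that bears it (a point fixed in the world has none). Each returns a list of dicts, best first, with "confidence" (0 to 1); they miss things now and then, are a little off and sometimes report something else, mostly with a low value. They report only what shows in the picture. A call takes as long as a camera call. They do not tell look-alikes from the thing itself.
- spot_in(picture, name): "at" ([column, row] in pixels, amid what is visible of it).
The state is a dict: "t": time; "joint_pos": joint angles; "joint_vel": joint speeds; "tau": joint torques, N m; "position": TCP position; "tool_rot": TCP orientation; "contact_force": force on the tool from outside, world axes, zero at the start; "wrist_torque": the same for the moment, N m; "opening": opening from 0.0 (shut) to 1.0 (fully open); "grasp_force": force on a finger pad.
Only numpy, scipy, OpenCV 4.12 (cv2) and the standard library are available. Lean on these libraries where they do the work, as an engineer would, in place of code of your own. Each camera call takes 0.05 s, during which the arm holds its last target. There are 200 camera calls.

### The job

To keep the place and heading of the long cruiser (the model with two engine pods), first stand the slim wooden pawn upright on the mat directly astern of the cruiser's stand, in line with the ship, about 13 cm behind the post, and let go of it. Then lift the cruiser off its stand and hold it in the air on the camera's line of sight, with its bow pointing straight into the lens (tilted just as the camera is, deck side up) and the tip of the bow about 15 cm from the glass. Finish while holding it there still; leave the camera, the other models and all other pieces where they are, and do not drop the cruiser.

Things in the scene. Friction and masses are not known exactly. Their poses are not given: they have to be found in the camera images.
- stand: Flight stand of the long cruiser, fixed to the mat: round black foot 50 mm across and 6 mm high, thin clear post 10 mm across, and on top (at 75 mm) a black tray-like cradle 49 x 31 mm with 6 mm lips. Origin: centre of the foot's underside, on the mat. Its x axis points along the heading in which the cruiser sits on it (toward the bow), z up; astern is -x.
- cruiser_center (a point): Middle of the hull (half-way up) of the long grey model cruiser, about 120 g. Axes: x to the bow, y to port, z up through the deck. Hull 36 mm wide (y), 26 mm high; its flat sides are free to grip from x = -26 to +24 mm. A keel 40 x 22 mm, 11 mm high, below the hull sits loosely in the stand's cradle, 6 mm deep: it lifts straight up. On the stand this centre is 98 mm above the mat.
- cruiser_bow (a point): Tip of the cruiser's bow, 60 mm ahead of its centre along x; same axes. The bow is a narrower block (20 mm wide) in front of the hull.
- pawn_center (a point): Centre (half-way up) of the wooden pawn, the tallest and slimmest of the three wooden markers: 46 mm high, upright stem 20 mm across from 12 mm up to its top, on a wider foot 30 mm across and 8 mm high; about 30 g. z is its upright axis.
- lens (a point): Centre of the front glass of the camera on the fixed table tripod, 245 to 260 mm above the mat. The camera looks along this frame's -x axis, tilted 0.2 to 0.42 rad down; x points back into the camera, y level to its side, z to its top. Body 118 mm wide, 92 mm high; barrel 60 mm across, 40 mm long; tripod feet within 95 mm of a point 62 mm behind the glass. The tilt head is stiff (1 N m).
- saucer: Another grey model, a round saucer 84 mm across, in one piece with its loose stand; 96 mm high. Origin: underside of its foot. Leave alone.
- dart: Another grey model, a short dart with 70 mm wide swept wing, about 80 mm long, in one piece with its loose stand; 90 mm high. Origin: underside of its foot. Leave alone.
- disc: Flat wooden disc marker, 32 mm across, 18 mm high. Origin: underside. Leave alone.
- cube: Wooden cube marker, 24 mm. Origin: underside. Leave alone.
- rock_a: Larger brown rock, about 80 mm across, 40 mm high. Origin: underside. Leave alone.
- rock_b: Smaller brown rock, about 64 mm across, 32 mm high. Origin: underside. Leave alone.
- dice_cup: Black dice cup, 76 mm across, 85 mm high. Origin: underside. Leave alone.
- cruiser: The whole cruiser; same axes. Origin: underside of the keel, 23 mm below its centre. At the stern two round engine pods (x = -64 to -28 mm, out to y = +-38 mm) and on the deck a bridge block (x = -49 to -31 mm, up to 31 mm above the centre).
- pawn: The whole pawn as a body. Origin: underside of its foot, 23 mm below its centre.
Things that resemble listed ones, but are neither listed nor needed, are in the scene too. What is shaped like the cruiser but pink or turquoise is not meant.

How it is judged:
By the outcome, as a careful person would: the job done as asked, in the order asked, and still so for the second after the job is handed in, while the arm keeps its last pose, push and grip.
It also fails if it takes over 59 s, if anything falls off the work surface, if the arm or the gripper's body presses on something with over 40 N, if the wrist force passes 120 N, or if a joint passes its speed limit or range.

## Working session

There is one attempt and no reset: what is moved stays moved. The work goes in short steps, Python scripts to look and compute and a tool call to move; the robot and the scene stay as the last step left them, time stands still between calls to the robot, and variables do not carry over. Pictures are saved under pics/ and viewed, at most 10 in all, crops included, and the job is handed in when it is done.

Besides the shell and the picture viewer there is one more tool, called after ">>>" by a JSON object that holds its "name" and its "arguments". carry_out: Moves the arm, as the interface text tells. Its arguments: {"type":"object","properties":{"dp":{"type":"array"},"rot":{"type":"array"},"jaw":{"type":"array"},"grip_force":{"type":"number"}},"required":["dp","rot","jaw"]}

```bash
mkdir -p pics; ls
cat > h.py <<'E'
from plant import *
import numpy as np, cv2
from scipy.spatial.transform import Rotation as Ro
def save(p,n): cv2.imwrite(f'pics/{n}.png',cv2.cvtColor(p['frame'],cv2.COLOR_RGB2BGR))
def ray(p,uv):
    K=np.array(p['intrinsics']);R=np.array(p['R']);t=np.array(p['t'])
    d=np.linalg.inv(K)@np.array([uv[0],uv[1],1.]);return -R.T@t,R.T@d
def onz(p,uv,z):
    c,d=ray(p,uv);return c+d*(z-c[2])/d[2]
def proj(p,X):
    q=np.array(p['R'])@np.array(X)+np.array(p['t']);q=np.array(p['intrinsics'])@q;return q[:2]/q[2]
def tri(p1,u1,p2,u2):
    a,d=ray(p1,u1);b,e=ray(p2,u2);s=np.linalg.lstsq(np.c_[d,-e],b-a,rcond=None)[0]
    x=a+d*s[0];y=b+e*s[1];return (x+y)/2,np.linalg.norm(x-y)
E
python3 - <<'E'
from h import *
o=get_obs();print(o)
T=snapshot('top');S=snapshot('scene')
save(T,'top');save(S,'scene')
im=np.hstack([T['frame'],S['frame']])
for p,n in((T,'top'),(S,'scene')):
    print(n,np.round(p['intrinsics'],1).tolist(),np.round(p['R'],3).tolist(),np.round(p['t'],3).tolist())
    for k in ['cruiser','cruiser_bow','cruiser_center','pawn','lens','stand']:
        print(n,k,[(np.round(d['at']).tolist(),round(d['confidence'],2)) for d in spot_in(p,k)])
E
```

```text
pics
{'t': 0.0, 'joint_pos': array([-8.03293961e-01,  4.08488412e-02,  8.38182523e-02, -4.76564843e-04,
       -1.61549124e+00, -3.33678125e-01]), 'joint_vel': array([-0.00032659, -0.00038222, -0.00047477, -0.00020252,  0.00073083,
       -0.00018532]), 'tau': array([ 6.28512262e-04, -3.68201816e+01,  3.47402430e+01,  6.93189159e+00,
       -5.49010860e-03,  2.78942036e-05]), 'position': array([ 0.25211212, -0.54404316,  0.1972595 ]), 'tool_rot': array([-2.48510678e-04, -2.15225244e-01,  9.76564024e-01,  8.59798557e-04]), 'contact_force': array([-0.43791102, -0.55625611,  0.44183692]), 'wrist_torque': array([ 6.20053576e-05,  2.38130731e-02, -4.89509788e-02]), 'grasp_force': 0.0, 'opening': 0.9996364190342866}
top [[583.4, 0.0, 324.9], [0.0, 583.4, 241.1], [0.0, 0.0, 1.0]] [[-0.007, -1.0, 0.014], [-0.997, 0.006, -0.076], [0.076, -0.014, -0.997]] [-0.035, 0.518, 1.489]
top cruiser [([200.0, 367.0], 0.85), ([189.0, 222.0], 0.65), ([333.0, 266.0], 0.57), ([250.0, 211.0], 0.36)]
top cruiser_bow [([189.0, 224.0], 0.88), ([200.0, 370.0], 0.86), ([335.0, 264.0], 0.72)]
top cruiser_center [([336.0, 263.0], 0.83), ([203.0, 368.0], 0.8), ([190.0, 223.0], 0.66), ([291.0, 142.0], 0.52)]
top pawn []
top lens [([476.0, 130.0], 0.84)]
top stand [([223.0, 151.0], 0.7), ([198.0, 212.0], 0.5)]
scene [[561.0, 0.0, 316.0], [0.0, 561.0, 244.5], [0.0, 0.0, 1.0]] [[0.724, 0.689, -0.022], [0.405, -0.451, -0.796], [-0.558, 0.567, -0.605]] [-0.348, -0.06, 1.631]
scene cruiser [([290.0, 303.0], 0.77), ([311.0, 199.0], 0.7), ([420.0, 228.0], 0.64)]
scene cruiser_bow [([313.0, 202.0], 0.96), ([422.0, 230.0], 0.95), ([292.0, 304.0], 0.56)]
scene cruiser_center [([418.0, 231.0], 0.79), ([291.0, 305.0], 0.73), ([310.0, 201.0], 0.64)]
scene pawn [([225.0, 334.0], 0.65)]
scene lens [([272.0, 378.0], 0.63)]
scene stand [([422.0, 258.0], 0.53)]
```

View pics/top.png

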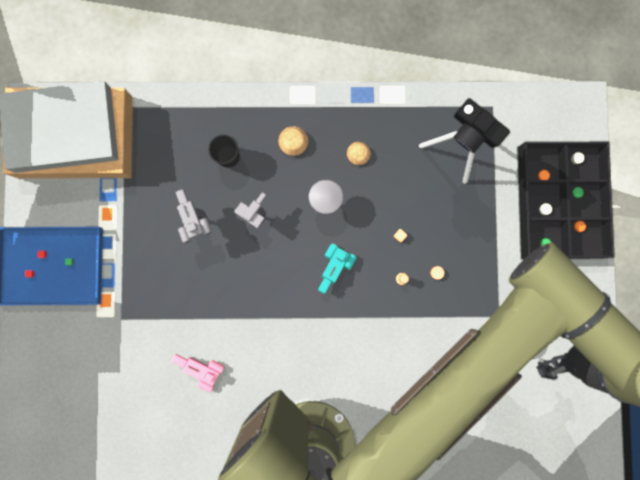

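View pics/scene.png

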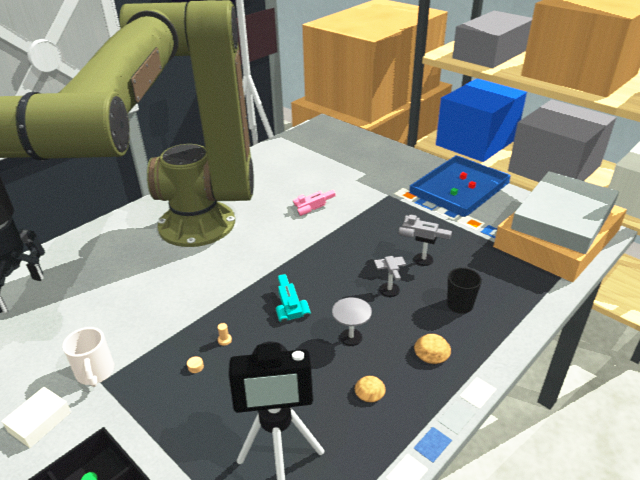

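Run:
```python
import cv2,numpy as np
T=cv2.imread('pics/top.png');S=cv2.imread('pics/scene.png')
z=lambda im,x,y,w,h,W,H:cv2.resize(im[y:y+h,x:x+w],(W,H),interpolation=cv2.INTER_CUBIC)
a=np.hstack([z(T,150,180,80,60,400,300),z(T,410,85,107,80,400,300)])
b=np.hstack([z(S,370,200,107,80,400,300),z(T,380,220,80,60,400,300)])
cv2.imwrite('pics/c1.png',np.vstack([a,b]))
```

```text
(no output)
```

View pics/c1.png

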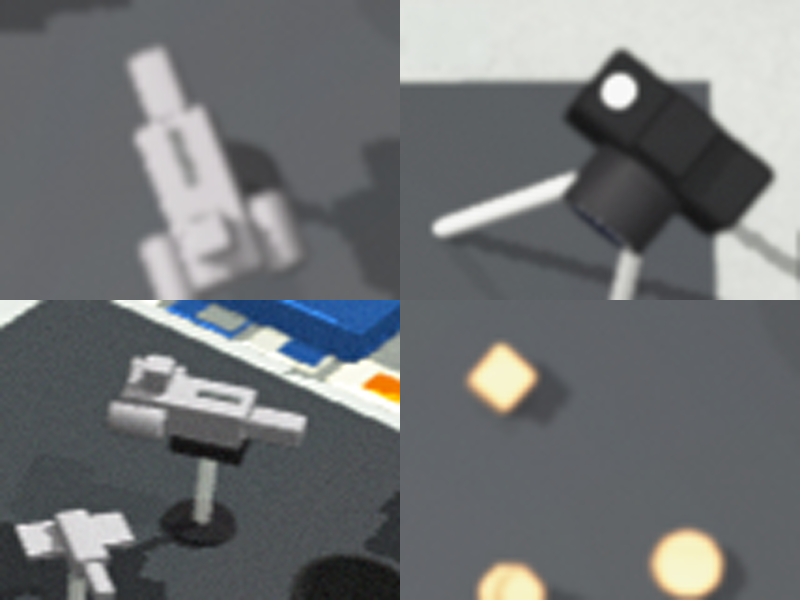

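The grey model at top (188,217) / scene (425,230) is the cruiser: long hull with two pods and a bridge. The pink (200,367) and turquoise (335,268) ones are ruled out by colour. The pawn is top (402,279) / scene (225,334), where a stem on a wider foot shows. The disc is (438,272) and the cube (401,236). The tripod camera's barrel front is at about top (464,145), looking down-left.

```bash
cat >> h.py <<'E'
def delta(Pt,Rt,o=None):
    "shift (mm) and rotvec in the present tool frame to reach TCP pose (Pt, Rt matrix)"
    o=o or get_obs();q=o['tool_rot'];R0=Ro.from_quat([q[1],q[2],q[3],q[0]]).as_matrix()
    return np.round(R0.T@(np.array(Pt)-o['position'])*1e3,1),np.round(Ro.from_matrix(R0.T@Rt).as_rotvec(),3)
def down(yaw):
    "tool down, closing line (y) at yaw in world"
    y=np.array([np.cos(yaw),np.sin(yaw),0]);z=np.array([0,0,-1.]);return np.c_[np.cross(y,z),y,z]
E
python3 - <<'E'
from h import *
T=snapshot('top');S=snapshot('scene')
print('pawn top', onz(T,(402,279),.046), 'tri',tri(T,(402,279),S,(224,327)), 'cube',onz(T,(400.5,236),.024),'disc',onz(T,(438,272),.018))
print('scene pawn mid',onz(S,(225,334),.023))
bow=onz(T,(179.4,190.4),.105);hf=onz(T,(184,204.8),.111);br=onz(T,(191,226.4),.129)
print('bow',bow,'hullfront',hf,'bridge',br, 'yaw',np.arctan2(*(bow-hf)[1::-1]),np.arctan2(*(bow-br)[1::-1]))
print('stand foot scene',onz(S,(370+198*107/400,200+224*80/300),.006))
print('cradle',)
print('lens',onz(T,(464,145),.275))
c=onz(T,(464,145),.275)
a=onz(T,(410+170*.2675,85+115*.2667),.25);b=onz(T,(410+320*.2675,85+230*.2667),.25);e=b-a;print('edge',a,b,np.linalg.norm(e[:2]))
o=get_obs();q=o['tool_rot'];print(Ro.from_quat([q[1],q[2],q[3],q[0]]).as_matrix().round(2).tolist())
W=snapshot('wrist');print(np.round(W['intrinsics'],1).tolist(),(-np.array(W['R']).T@W['t']).round(3),np.round(W['R'],2).tolist())
E
```

```text
pawn top [ 0.41793648 -0.23266472  0.046     ] tri (array([ 0.41902157, -0.23233574,  0.03923123]), np.float64(0.0033112261056930537)) cube [ 0.52909968 -0.23391036  0.024     ] disc [ 0.43561754 -0.3303249   0.018     ]
scene pawn mid [ 0.42483483 -0.2345749   0.023     ]
bow [0.63753769 0.31796547 0.105     ] hullfront [0.60112909 0.3049888  0.111     ] bridge [0.54638766 0.28360667 0.129     ] yaw 0.3423806451058875 0.36047714959612315
stand foot scene [0.58692444 0.29379483 0.006     ]
cradle
lens [ 0.70640862 -0.33974364  0.275     ]
edge [ 0.77907693 -0.328792    0.25      ] [ 0.70917686 -0.41674212  0.25      ] 0.11234430090702381
[[-0.91, -0.42, -0.0], [-0.42, 0.91, 0.0], [0.0, 0.0, -1.0]]
[[371.6, 0.0, 311.8], [0.0, 371.6, 241.4], [0.0, 0.0, 1.0]] [ 0.183 -0.577  0.374] [[-0.42, 0.91, -0.0], [0.87, 0.4, 0.3], [0.27, 0.13, -0.95]]
```

Run:
```python
from h import *
print(delta([.419,-.233,.16],down(1.926)))
```

```text
(array([-282.2,  212.4,   38.3]), array([ 0.   , -0.   ,  0.079]))
```

>>> {"name": "carry_out", "arguments": {"dp": [[-40,30,5],[-80,60,10],[-120,90,16],[-160,120,22],[-200,150,27]], "rot": [[0,0,0.08],[0,0,0.08],[0,0,0.08],[0,0,0.08],[0,0,0.08]], "jaw": [100,100,100,100,100], "grip_force": 30}}

```text
t: 1.35
position: [0.3704, -0.3237, 0.1713]
tool_rot: [0.0, -0.176, 0.984, -0.0]
contact_force: [1.1, -0.1, -0.3]
opening: 1.001
grasp_force: 0.0
```

Run:
```python
from h import *
W=snapshot('wrist');save(W,'w1');print(get_obs()['position'])
print(delta([.419,-.233,.16],down(1.926)))
for k in ['pawn','pawn_center','lens','cube','disc']: print(k,[(np.round(d['at']).tolist(),round(d['confidence'],2)) for d in spot_in(W,k)])
```

```text
[ 0.37353448 -0.31856835  0.1704183 ]
(array([-72.6,  64.1,  10.7]), array([0.002, 0.002, 0.003]))
pawn [([375.0, 293.0], 0.7)]
pawn_center [([380.0, 290.0], 0.76)]
lens []
cube [([336.0, 373.0], 0.79)]
disc [([286.0, 270.0], 0.81)]
```

View pics/w1.png

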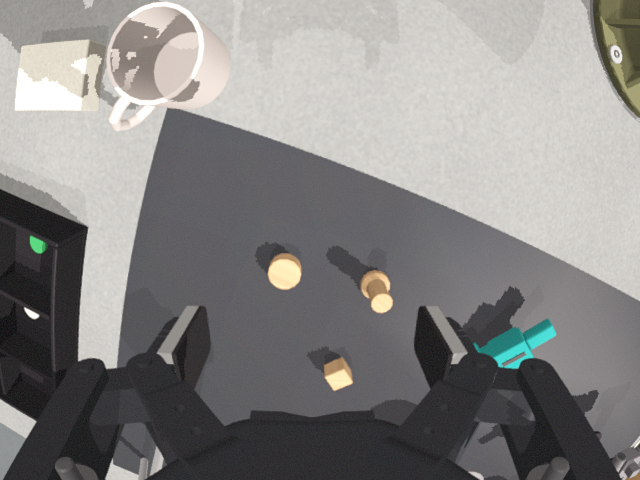

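The wrist view shows the pawn (stem top at about (381,303), foot (375,282)), the disc (285,271) and the cube (338,374).

```bash
cat >> h.py <<'E'
def wray(p,uv):
    K=np.array(p['intrinsics']);x=(uv[0]-K[0,2])/K[0,0];y=(uv[1]-K[1,2])/K[1,1];r=np.hypot(x,y)+1e-12
    R=np.array(p['R']);return -R.T@np.array(p['t']),R.T@np.array([x/r*np.sin(r),y/r*np.sin(r),np.cos(r)])
def wonz(p,uv,z):
    c,d=wray(p,uv);return c+d*(z-c[2])/d[2]
def wproj(p,X):
    q=np.array(p['R'])@np.array(X)+np.array(p['t']);K=np.array(p['intrinsics']);r=np.hypot(q[0],q[1])+1e-12;th=np.arctan2(r,q[2])
    return np.array([K[0,2]+K[0,0]*th*q[0]/r,K[1,2]+K[1,1]*th*q[1]/r])
E
python3 - <<'E'
from h import *
W=snapshot('wrist')
print(wonz(W,(380.5,302.5),.046),wonz(W,(375.5,283),.008))
print(delta([.419,-.233,.10],down(1.926)))
E
```

```text
[ 0.4206057  -0.24131212  0.046     ] [ 0.41756592 -0.24119526  0.008     ]
(array([-78.7,  70.6,  71.6]), array([-0.   , -0.   , -0.003]))
```

>>> {"name": "carry_out", "arguments": {"dp": [[-20,18,0],[-50,45,10],[-75,67,20],[-79,70.5,35],[-79,70.5,45]], "rot": [[0,0,0],[0,0,0],[0,0,0],[0,0,0],[0,0,0]], "jaw": [100,100,100,100,100]}}

```text
t: 2.2
position: [0.4193, -0.2322, 0.1252]
tool_rot: [-0.001, -0.176, 0.984, 0.0]
contact_force: [0.1, 0.7, -0.1]
opening: 0.999
grasp_force: 0.0
```

Run:
```python
from h import *
for i in range(3): W=snapshot('wrist')
W=snapshot('wrist');save(W,'w2');print(get_obs()['position'])
s=spot_in(W,'pawn');print(s[:2])
for u in [s[0]['at']]: print(wonz(W,u,.023))
print(wproj(W,[.42,-.233,.046]),wproj(W,[.42,-.233,.0]))
print(delta([.420,-.233,.014],down(1.926)))
im=W['frame'][180:460,200:520];save({'frame':cv2.resize(im,None,fx=1.8,fy=1.8)},'w2c')
```

```text
[ 0.41905856 -0.23331444  0.12666848]
[{'at': [304.5, 226.9], 'confidence': 0.9}]
[ 0.42021843 -0.23962826  0.023     ]
[312.67901225 238.05536329] [312.54929146 222.1218766 ]
(array([-7.000e-01,  1.000e-01,  1.131e+02]), array([-0.001,  0.   , -0.003]))
```

View pics/w2c.png

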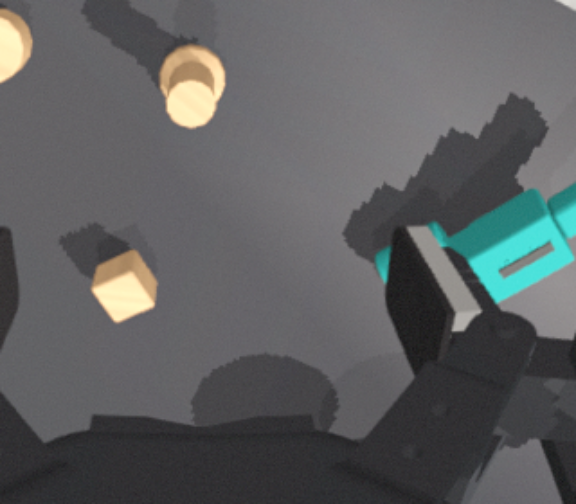

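The pawn's stem top is at about (306,238), 7 px left of the prediction, so I shift about 4.5 mm along tool -y and descend.

>>> {"name": "carry_out", "arguments": {"dp": [[0,-4.5,20],[0,-4.5,50],[0,-4.5,80],[0,-4.5,102],[0,-4.5,112]], "rot": [[0,0,0],[0,0,0],[0,0,0],[0,0,0],[0,0,0]], "jaw": [70,60,60,60,60]}}

```text
t: 2.95
position: [0.42, -0.2366, 0.0129]
tool_rot: [-0.001, -0.175, 0.985, 0.0]
contact_force: [-0.7, -0.2, -0.2]
opening: 0.6
grasp_force: 0.0
```

>>> {"name": "carry_out", "arguments": {"dp": [[0,0,0],[0,0,0],[0,0,0],[0,0,0],[0,0,0]], "rot": [[0,0,0],[0,0,0],[0,0,0],[0,0,0],[0,0,0]], "jaw": [50,30,10,10,10]}}

```text
t: 3.45
position: [0.4216, -0.2363, 0.0152]
tool_rot: [0.001, -0.176, 0.984, -0.0]
contact_force: [-1.2, 0.1, -0.8]
opening: 0.098
grasp_force: 0.0
```

Run:
```python
from h import *
o=get_obs();print(o['t'],o['position'],o['opening'],o['grasp_force'],o['contact_force'])
```

```text
3.45 [ 0.42162622 -0.23628792  0.01517627] 0.09834255206568644 0.0 [-1.1800558   0.08705882 -0.77304759]
```

Run:
```python
from h import *
W=snapshot('wrist');S=snapshot('scene');T=snapshot('top')
for p in (W,S): print([(np.round(d['at'],1).tolist(),round(d['confidence'],2)) for d in spot_in(p,'pawn')])
a=cv2.resize(W['frame'],(480,360));b=cv2.resize(S['frame'][270:390,150:310],(320,240));c=cv2.resize(T['frame'][220:310,360:480],(320,240))
im=np.zeros((480,800,3),np.uint8);im[:360,:480]=a;im[:240,480:]=b;im[240:,480:]=c;save({'frame':im},'w3')
```

```text
[([310.8, 278.1], 0.55)]
[([224.1, 335.9], 0.74)]
```

View pics/w3.png

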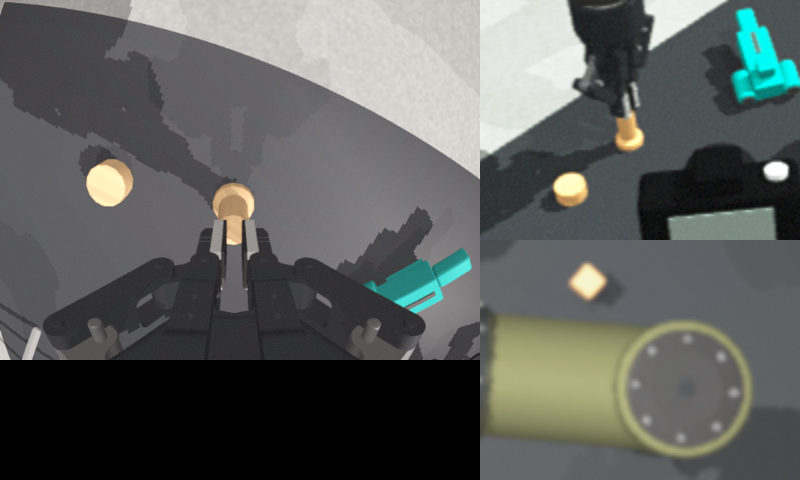

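Run:
```python
from h import *
W=snapshot('wrist');o=get_obs();print(o['position'])
print('tcp px',wproj(W,o['position']),'foot at',wonz(W,(312,266),.004),wonz(W,(312,266),.008),'disc',wonz(W,(142,246),.018))
f=W['frame'];print(-np.array(W['R']).T@W['t'])
q=o['tool_rot'];R0=Ro.from_quat([q[1],q[2],q[3],q[0]]).as_matrix();print((R0.T@(wonz(W,(312,266),.006)-o['position'])*1e3).round(1))
T=snapshot('top');S=snapshot('scene');print('scene tri check', onz(S,(150+148/2,270+142/2),.004),proj(S,[.42,-.238,.0]))
```

```text
[ 0.42119212 -0.23620754  0.01446293]
tcp px [313.56434773 280.65069347] foot at [ 0.41769286 -0.2383575   0.004     ] [ 0.4162327  -0.23889779  0.008     ] disc [ 0.43385541 -0.32745366  0.018     ]
[ 0.34976925 -0.26349084  0.19007202]
[ 4.8 -0.8  8.5]
scene tri check [ 0.42403552 -0.23972568  0.004     ] [223.681564   340.91056627]
```

>>> {"name": "carry_out", "arguments": {"dp": [[0,0,0],[0,0,0],[0,0,0],[0,0,0],[0,0,0]], "rot": [[0,0,0],[0,0,0],[0,0,0],[0,0,0],[0,0,0]], "jaw": [0,0,0,0,0]}}

```text
t: 4.35
position: [0.4211, -0.2362, 0.0144]
tool_rot: [-0.0, -0.176, 0.984, 0.0]
contact_force: [0.9, 0.0, 0.4]
opening: 0.002
grasp_force: 0.0
```

Run:
```python
from h import *
W=snapshot('wrist');S=snapshot('scene');save(W,'w4');o=get_obs()
print('top of stem proj',wproj(W,[.419,-.238,.046]),'foot',wproj(W,[.419,-.238,.004]))
for z in (.03,.046,.06): print(z,wonz(W,(309,320),z))
P=o['position'];print('scene tcp',proj(S,P),'grasp pt',proj(S,P+[0,0,.019]),'stem top',proj(S,[.419,-.238,.046]),'foot',proj(S,[.419,-.238,.0]))
a=cv2.resize(W['frame'][220:370,220:400],(400,333));b=cv2.resize(S['frame'][270:370,170:290],(400,333))
save({'frame':np.hstack([a,b])},'w4c')
```

```text
top of stem proj [311.75600606 304.09459256] foot [311.78937167 268.46276638]
0.03 [ 0.43546279 -0.23337144  0.03      ]
0.046 [ 0.4268913  -0.23638519  0.046     ]
0.06 [ 0.41939125 -0.23902223  0.06      ]
scene tcp [223.85838013 336.26560903] grasp pt [222.81289443 330.28765038] stem top [220.8439396  326.22830852] foot [223.40059368 340.68812308]
```

View pics/w4c.png

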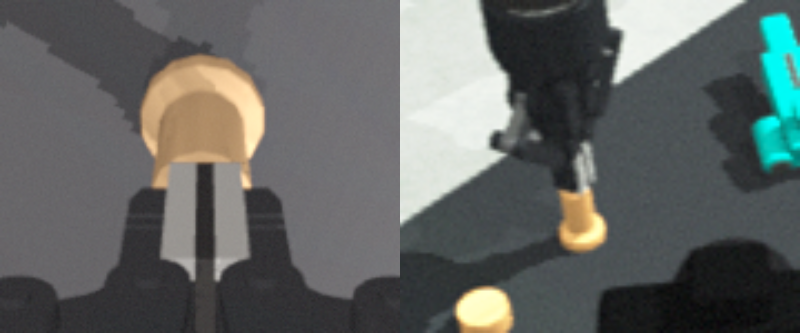

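Run:
```python
from h import *
W=snapshot('wrist');o=get_obs();q=o['tool_rot'];R0=Ro.from_quat([q[1],q[2],q[3],q[0]]).as_matrix()
for s in (0,10,20,30,40,50): print(s,[wproj(W,o['position']+R0@np.array([x,y,-s])/1e3).round(1).tolist() for x,y in((11,0),(11,10),(0,0),(-11,0))])
S=snapshot('scene')
for s in (0,10,20,30,40): print(s,[proj(S,o['position']+R0@np.array([x,0,-s])/1e3).round(1).tolist() for x in (-11,0,11)])
print(o['joint_pos'])
```

```text
0 [[313.6, 260.7], [333.5, 260.7], [313.6, 280.7], [313.6, 299.8]]
10 [[313.7, 268.0], [334.6, 267.9], [313.7, 288.8], [313.6, 308.6]]
20 [[313.8, 276.1], [335.9, 276.0], [313.8, 297.8], [313.7, 318.4]]
30 [[313.9, 285.1], [337.2, 285.0], [313.9, 307.8], [313.8, 329.1]]
40 [[314.1, 295.2], [338.8, 295.1], [314.0, 318.9], [313.9, 341.0]]
50 [[314.2, 306.6], [340.5, 306.5], [314.1, 331.3], [314.0, 354.1]]
0 [[228.1, 337.6], [223.9, 336.3], [219.6, 334.9]]
10 [[227.6, 334.5], [223.3, 333.1], [219.0, 331.8]]
20 [[227.1, 331.3], [222.7, 330.0], [218.5, 328.6]]
30 [[226.5, 328.1], [222.2, 326.8], [217.9, 325.4]]
40 [[226.0, 324.9], [221.6, 323.6], [217.3, 322.2]]
[-9.21042216e-02 -2.26081531e-01 -5.00442455e-01 -9.45711104e-05
 -1.29652946e+00 -1.12487664e+00]
```

The shut fingertips show at wrist row 293 and scene row 327. That puts them about 33 mm short of the stated TCP, so they shut just above the pawn. I'll open and go lower in small steps, watching the force.

>>> {"name": "carry_out", "arguments": {"dp": [[0,0,0],[0,0,0],[0,0,0],[0,0,5],[0,0,10]], "rot": [[0,0,0],[0,0,0],[0,0,0],[0,0,0],[0,0,0]], "jaw": [60,60,60,60,60]}}

```text
t: 5.05
position: [0.4212, -0.2361, 0.004]
tool_rot: [0.0, -0.176, 0.984, 0.0]
contact_force: [-0.2, -0.3, -0.5]
opening: 0.601
grasp_force: 0.0
```

>>> {"name": "carry_out", "arguments": {"dp": [[0,0,2],[0,0,4],[0,0,6],[0,0,6],[0,0,6]], "rot": [[0,0,0],[0,0,0],[0,0,0],[0,0,0],[0,0,0]], "jaw": [60,60,60,60,60]}}

```text
t: 5.55
position: [0.4212, -0.2363, -0.0015]
tool_rot: [-0.0, -0.176, 0.984, -0.0]
contact_force: [0.5, -0.7, -0.2]
opening: 0.608
grasp_force: 0.0
```

Run:
```python
from h import *
W=snapshot('wrist');W=snapshot('wrist');S=snapshot('scene');o=get_obs();print(o['position'],o['contact_force'],o['opening'])
a=cv2.resize(W['frame'][200:400,180:420],(400,333));b=cv2.resize(S['frame'][270:370,170:290],(400,333))
save({'frame':np.hstack([a,b])},'w5c')
```

```text
[ 0.4212858  -0.23623837 -0.00139297] [-1.24363521  0.79949318  0.56380296] 0.600437978869863
```

View pics/w5c.png

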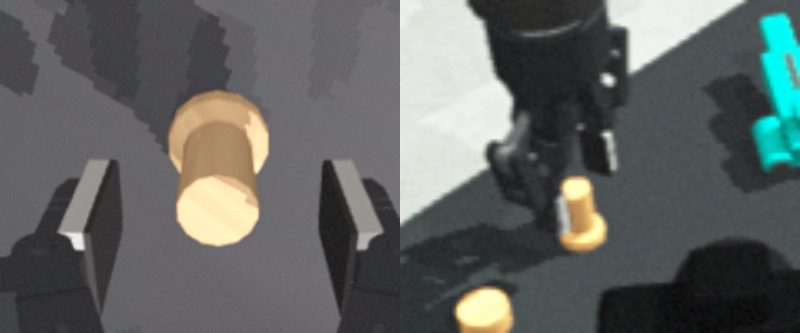

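Run:
```python
from h import *
W=snapshot('wrist');o=get_obs()
from scipy.optimize import least_squares
# observed: stem top face centre, foot top-face centre; apparent widths
print('pred top',wproj(W,[.42,-.238,.046]),'foot',wproj(W,[.42,-.238,.008]))
tobs=np.array([180+217*.6,200+211*.6]);fobs=np.array([180+219*.6,200+143*.6]);print(tobs,fobs)
for dz in (0,.01,.02,.033):
    W2=dict(W);c=-np.array(W['R']).T@W['t']+[0,0,dz];W2['t']=-np.array(W['R'])@c
    r=least_squares(lambda p:np.r_[wproj(W2,[p[0],p[1],.046])-tobs,wproj(W2,[p[0],p[1],.008])-fobs],[.42,-.238]);
    wd=[np.hypot(*(wproj(W2,[*(r.x+s*np.array([.348,-.937])*.010),.046]))-0) for s in(-1,1)]
    a,b=[wproj(W2,[*(r.x+s*np.array([-.348,.937])*.010),.046]) for s in(-1,1)]
    print(dz,r.x,r.cost,'stem top width px',np.linalg.norm(a-b),'obs',82*.6)
```

```text
pred top [311.01144206 324.07347052] foot [311.20016473 284.96945915]
[310.2 326.6] [311.4 285.8]
0 [ 0.4208634 -0.2378477] 0.7406294198009279 stem top width px 50.296561401834765 obs 49.199999999999996
0.01 [ 0.42585793 -0.23604119] 4.1253834745804 stem top width px 46.74075883463182 obs 49.199999999999996
0.02 [ 0.43083992 -0.2342392 ] 9.70631350235086 stem top width px 43.65524756378993 obs 49.199999999999996
0.033 [ 0.43730124 -0.23190213] 18.98190606692774 stem top width px 40.20571073929359 obs 49.199999999999996
```

The wrist camera's pose checks out, so the fingers really are about 33 mm shorter than stated. I descend another 14 mm and grip.

>>> {"name": "carry_out", "arguments": {"dp": [[0,0,4],[0,0,8],[0,0,11],[0,0,14],[0,0,14]], "rot": [[0,0,0],[0,0,0],[0,0,0],[0,0,0],[0,0,0]], "jaw": [60,60,60,60,60]}}

```text
t: 6.25
position: [0.4208, -0.2361, -0.0162]
tool_rot: [-0.0, -0.176, 0.984, 0.0]
contact_force: [-0.2, 0.2, 0.3]
opening: 0.602
grasp_force: 0.0
```

>>> {"name": "carry_out", "arguments": {"dp": [[0,0,0],[0,0,0],[0,0,0],[0,0,0],[0,0,0]], "rot": [[0,0,0],[0,0,0],[0,0,0],[0,0,0],[0,0,0]], "jaw": [40,20,10,10,10], "grip_force": 30}}

```text
t: 6.75
position: [0.4214, -0.2363, -0.0153]
tool_rot: [0.0, -0.176, 0.984, -0.0]
contact_force: [-0.2, -0.4, 2.1]
opening: 0.214
grasp_force: 29.4
```

>>> {"name": "carry_out", "arguments": {"dp": [[0,0,-20],[0,0,-60],[0,0,-105],[-10,20,-150],[-25,55,-180]], "rot": [[0,0,0],[0,0,0],[0,0,0],[0,0,0],[0,0,0]], "jaw": [10,10,10,10,10]}}

```text
t: 7.25
position: [0.4258, -0.1767, 0.1676]
tool_rot: [0.001, -0.174, 0.985, -0.001]
contact_force: [1.6, 0.8, 1.1]
opening: 0.215
grasp_force: 29.4
```

>>> {"name": "carry_out", "arguments": {"dp": [[-18,39,0],[-36,78,0],[-54,117,0],[-73,156,0],[-91,195,0]], "rot": [[0,0,0],[0,0,0],[0,0,0],[0,0,0],[0,0,0]], "jaw": [10,10,10,10,10]}}

```text
t: 7.75
position: [0.4431, 0.0403, 0.1645]
tool_rot: [0.0, -0.176, 0.984, 0.0]
contact_force: [-0.1, 0.1, -0.6]
opening: 0.215
grasp_force: 29.4
```

>>> {"name": "carry_out", "arguments": {"dp": [[-18,39,0],[-36,78,0],[-54,117,0],[-73,156,0],[-91,190,0]], "rot": [[0,0,0],[0,0,0],[0,0,0],[0,0,0],[0,0,0]], "jaw": [10,10,10,10,10]}}

```text
t: 8.25
position: [0.4625, 0.2504, 0.1642]
tool_rot: [-0.0, -0.176, 0.984, 0.0]
contact_force: [-0.3, 0.1, 0.1]
opening: 0.216
grasp_force: 29.4
```

Run:
```python
from h import *
for i in range(3):W=snapshot('wrist')
o=get_obs();print(o['position'],o['contact_force'],o['opening'],o['grasp_force'],delta([.461,.251,.15],down(1.926)))
W=snapshot('wrist');S=snapshot('scene');T=snapshot('top');save(W,'w6');save(S,'s6');save(T,'t6')
import pickle;pickle.dump((W,S,T),open('v6.pkl','wb'))
print(wproj(W,[.583,.296,0]),wproj(W,[.583,.296,.111]))
a=cv2.resize(W['frame'],(800,600));save({'frame':a},'w6b')
```

```text
[0.46237037 0.24977889 0.16317532] [-0.49715934 -0.18141644  0.48621936] 0.2153733671832364 29.44530040025711 (array([ 0.8,  1.6, 13.2]), array([-0.001, -0.002,  0.001]))
[314.03794098 331.31454492] [314.58617339 401.39527067]
```

View pics/w6b.png

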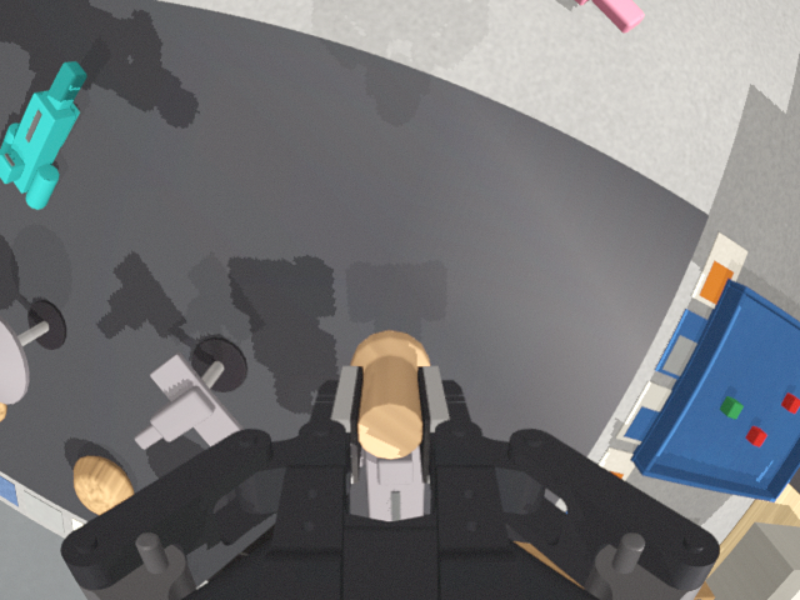

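The wrist view shows the pawn upright in the grip. The cruiser is behind the gripper at about (393,480), in line. The dart at (190,400) and its foot are clear of the path. I'll fit the cruiser's pose from its silhouette in the first top and scene images.

```bash
cat > fit.py <<'E'
from h import *
import pickle,itertools
from scipy.optimize import minimize
W,S,T=pickle.load(open('v6.pkl','rb'))
boxes=[((-48,25),(-18,18),(-13,13)),((25,60),(-10,10),(-7,7)),((-49,-31),(-9,9),(13,31)),((-64,-28),(18,38),(-10,10)),((-64,-28),(-38,-18),(-10,10))]
def render(p,x,y,z,yaw,x0,y0,w,h,k):
    m=np.zeros((h*k,w*k),np.uint8);R=Ro.from_euler('z',yaw).as_matrix()
    for b in boxes:
        P=np.array(list(itertools.product(*b)))/1e3@R.T+[x,y,z]
        u=np.array([(proj(p,q)+.5-[x0,y0])*k for q in P]).astype(np.float32)
        cv2.fillConvexPoly(m,np.round(cv2.convexHull(u)*8).astype(np.int32),255,shift=3)
    return cv2.resize(m,(w,h),interpolation=cv2.INTER_AREA)/255.
out={}
for cam,p,(x0,y0,w,h) in (('top',T,(150,180,80,65)),('scene',S,(385,205,80,50))):
    im=cv2.imread(f'pics/{cam}.png')[y0:y0+h,x0:x0+w].astype(float)
    g=im.mean(2);sat=im.max(2)-im.min(2)
    m=np.clip((g-110)/70,0,1)*(sat<30)
    if cam=='scene':
        m[:, :]=np.where(np.arange(h)[:,None]<np.interp(np.arange(w),[0,80],[-5,12])[None],0,m)
    out[cam]=(p,x0,y0,w,h,m)
def cost(v,cams):
    return sum(np.abs(render(o[0],v[0],v[1],.098,v[2],*o[1:5],4)-o[5]).sum() for o in (out[c] for c in cams))
for cams in (['top'],['top','scene']):
    r=minimize(cost,[.583,.296,.355],args=(cams,),method='Nelder-Mead',options=dict(initial_simplex=[[.583,.296,.355],[.59,.296,.355],[.583,.303,.355],[.583,.296,.42]],xatol=1e-4,fatol=.05))
    print(cams,r.x.round(4),round(r.fun,1),[round(o[5].sum()) for o in out.values()])
    for s in(-.04,.04): print(cost(r.x+[0,0,s],cams).round(1),end=' ')
    print()
x,y,a=r.x;print('pawn target',x-.13*np.cos(a),y-.13*np.sin(a))
E
python3 fit.py
```

```text
['top'] [0.5829 0.2999 0.3799] 236.4 [749, 686]
250.6 243.4 
['top', 'scene'] [0.5823 0.3003 0.3856] 1028.3 [749, 686]
1039.1 1044.8 
pawn target 0.4618691105020061 0.25143457951150944
```

```bash
cat >> fit.py <<'E'
def show(c,v,ys,xs):
    o=out[c];q=render(o[0],v[0],v[1],.098,v[2],*o[1:5],4);m=o[5]
    for i in range(*ys): print(''.join('#' if (m[i,j]>.5 and q[i,j]>.5) else 'm' if m[i,j]>.5 else 'r' if q[i,j]>.5 else '.' for j in range(*xs)))
if __name__=='__main__':
    show('top',r.x,(5,65),(15,70)); show('scene',r.x,(0,50),(0,80))
E
python3 fit.py | tail -110
```

```text
.......................................................
.......................................................
.......................................................
.......................................................
................r......................................
.............m####.....................................
...........########....................................
.........rr########....................................
.........rr########r...................................
..........r#########...................................
..........r#########...................................
...........r########r..................................
...........r#########..................................
...........r#########r.................................
............r#########.................................
............r#########.................................
.............r###########r.............................
.............r############r............................
.............r#############............................
..............#############r........
[... 5609 characters left out ...]
...........mmm......................................
.......................................mmm......................................
.......................................mmm......................................
.......................................mm.......................................
.......................................mm.......................................
......................................mmm.......................................
......................................mmm.......................................
........................................m.......................................
.......................................mm.......................................
```

The fit matches: cruiser at (0.583, 0.2995), heading about 0.383 rad. The pawn target is therefore (0.4624, 0.251), and we are above it, so I lower.

>>> {"name": "carry_out", "arguments": {"dp": [[0,1,35],[0,1,75],[0,1,110],[0,1,140],[0,1,160]], "rot": [[0,0,0],[0,0,0],[0,0,0],[0,0,0],[0,0,0]], "jaw": [10,10,10,10,10]}}

```text
t: 9.05
position: [0.4618, 0.2473, 0.0023]
tool_rot: [-0.001, -0.175, 0.985, -0.0]
contact_force: [0.5, -0.1, -0.4]
opening: 0.212
grasp_force: 29.4
```

Run:
```python
from h import *
W=snapshot('wrist');W=snapshot('wrist')
o=get_obs();print(o['position'],o['contact_force'],o['opening'],o['grasp_force'],delta([.4624,.251,-.0145],down(1.926)))
```

```text
[0.46096776 0.24669863 0.00151128] [ 0.24562609  0.38117832 -0.72079952] 0.21517427707680228 29.422754645347595 (array([-2.9,  3.6, 16. ]), array([-0.002, -0.005, -0.003]))
```

>>> {"name": "carry_out", "arguments": {"dp": [[-2,2,4],[-3,3.5,8],[-3,3.5,12],[-3,3.5,15],[-3,3.5,16]], "rot": [[0,0,0],[0,0,0],[0,0,0],[0,0,0],[0,0,0]], "jaw": [10,10,10,10,10]}}

```text
t: 9.65
position: [0.4641, 0.2535, -0.0117]
tool_rot: [-0.0, -0.176, 0.984, 0.0]
contact_force: [0.8, -0.1, 0.1]
opening: 0.212
grasp_force: 29.4
```

Run:
```python
from h import *
for i in range(4):
    W=snapshot('wrist')
    o=get_obs();print(o['position'].round(4),o['contact_force'].round(1),o['opening'].round(3))
print(delta([.4624,.251,-.0145],down(1.926)))
```

```text
Traceback (most recent call last):
AttributeError: 'float' object has no attribute 'round'
```

Run:
```python
from h import *
for i in range(4):
    W=snapshot('wrist')
    o=get_obs();print(o['position'].round(4),o['contact_force'].round(1))
print(delta([.4624,.251,-.0145],down(1.926)))
```

```text
[ 0.4641  0.2535 -0.0116] [-0.3  0.1 -0.5]
[ 0.4642  0.2536 -0.0114] [-0.9 -0.5  0.3]
[ 0.4642  0.2536 -0.0114] [-0.4 -0.5  0.3]
[ 0.4642  0.2536 -0.0113] [0.4 0.2 0.2]
(array([ 2.6, -1.8,  3.2]), array([ 0.   ,  0.   , -0.001]))
```

>>> {"name": "carry_out", "arguments": {"dp": [[1,-1,1],[2.5,-2,2],[2.5,-2,2.5],[2.5,-2,3],[2.5,-2,3.5]], "rot": [[0,0,0],[0,0,0],[0,0,0],[0,0,0],[0,0,0]], "jaw": [10,10,10,10,10]}}

```text
t: 10.4
position: [0.4625, 0.2508, -0.0151]
tool_rot: [-0.0, -0.176, 0.984, 0.0]
contact_force: [-0.5, 0.2, -0.9]
opening: 0.216
grasp_force: 29.4
```

Run:
```python
from h import *
for i in range(4):
    W=snapshot('wrist')
    o=get_obs();print(o['position'].round(4),o['contact_force'].round(1))
```

```text
[ 0.4625  0.2508 -0.0152] [-1.   0.5 -0. ]
[ 0.4625  0.2508 -0.0151] [ 0.2 -0.5 -0. ]
[ 0.4625  0.2508 -0.0151] [-0.5  0.5 -0.4]
[ 0.4625  0.2508 -0.0151] [-0.3 -0.2 -0.1]
```

>>> {"name": "carry_out", "arguments": {"dp": [[0,0,0.7],[0,0,0.7],[0,0,0.7],[0,0,0.7],[0,0,0.7]], "rot": [[0,0,0],[0,0,0],[0,0,0],[0,0,0],[0,0,0]], "jaw": [10,25,35,50,60]}}

```text
t: 11.1
position: [0.4625, 0.2508, -0.0158]
tool_rot: [-0.0, -0.176, 0.984, 0.0]
contact_force: [0.1, -0.2, 0.5]
opening: 0.596
grasp_force: 0.0
```

>>> {"name": "carry_out", "arguments": {"dp": [[0,0,-10],[0,0,-40],[0,0,-85],[0,0,-130],[0,0,-160]], "rot": [[0,0,0],[0,0,0],[0,0,0],[0,0,0],[0,0,0]], "jaw": [65,65,65,65,65]}}

```text
t: 11.6
position: [0.4634, 0.251, 0.1491]
tool_rot: [0.002, -0.176, 0.984, 0.001]
contact_force: [0.6, 0.2, 0.5]
opening: 0.646
grasp_force: 0.0
```

Run:
```python
from h import *
for i in range(3):W=snapshot('wrist')
W=snapshot('wrist');S=snapshot('scene');o=get_obs();save(W,'w7');save(S,'s7');print(o['position'])
print([(np.round(d['at'],1).tolist(),round(d['confidence'],2)) for d in spot_in(W,'pawn')],wproj(W,[.4624,.251,.023]))
# wood-coloured blob in wrist picture near there
hsv=cv2.cvtColor(W['frame'],cv2.COLOR_RGB2HSV);c=wproj(W,[.4624,.251,.046]);f=wproj(W,[.4624,.251,.004]);print('top/foot pred',c,f)
m=((hsv[...,0]>8)&(hsv[...,0]<28)&(hsv[...,1]>70)).astype(np.uint8);n,l,st,ce=cv2.connectedComponentsWithStats(m)
for i in range(1,n):
    if st[i,4]>150: print(st[i],ce[i].round(1))
print(delta([.583,.2995,.17],down(1.954)))
```

```text
[0.46218225 0.25070102 0.14398095]
[([308.2, 215.9], 0.62)] [312.38964694 218.42046393]
top/foot pred [312.49319713 225.73574962] [312.31458004 213.12743746]
[294 196  35  42 706] [310.1 210.7]
[566 208  28  37 515] [579.  225.6]
[  52  369   42   43 1154] [ 68.7 387.2]
[583 390  57  50 792] [614.8 414.4]
[ 427  441   70   39 1242] [465.2 458.9]
(array([-130.5,    4.1,  -27. ]), array([-0.   , -0.002, -0.029]))
```

The pawn stands where it was put. Now over the cruiser.

>>> {"name": "carry_out", "arguments": {"dp": [[-30,1,-5],[-65,2,-5],[-100,3,-5],[-122,4,-5],[-130.5,4,0]], "rot": [[0,0,-0.01],[0,0,-0.02],[0,0,-0.029],[0,0,-0.029],[0,0,-0.029]], "jaw": [75,75,75,75,75]}}

```text
t: 12.4
position: [0.5845, 0.2997, 0.1419]
tool_rot: [-0.001, -0.19, 0.982, -0.001]
contact_force: [-0.7, -0.3, 0.3]
opening: 0.75
grasp_force: 0.0
```

```bash
cat > fitw.py <<'E'
from h import *
import itertools
from scipy.optimize import minimize
for i in range(3):W=snapshot('wrist')
W=snapshot('wrist');o=get_obs();print(o['position'],delta([.583,.2995,.051],down(1.954)))
save(W,'w8');f=W['frame'].astype(float)
g=f.mean(2);sat=f.max(2)-f.min(2)
c=[wproj(W,[.583+x*np.cos(.383)/1e3,.2995+x*np.sin(.383)/1e3,z]).round(1).tolist() for x,z in((60,.098),(0,.111),(-40,.129),(-60,.1))];print('bow,centre,bridge,stern',c)
x0,x1,y0,y1=210,410,130,340
m=(g>150)&(sat<30)
for i in range(y0,y1,5): print(i,''.join('#' if m[i,j] else '.' for j in range(x0,x1,3)))
E
python3 fitw.py
```

```text
[0.58271313 0.29926823 0.14344565] (array([-0.5,  0.1, 92.4]), array([-0.   , -0.002, -0.   ]))
bow,centre,bridge,stern [[313.5, 335.3], [313.8, 260.4], [314.0, 199.7], [313.8, 157.0]]
130 ...................................................................
135 ...................................................................
140 ...................................................................
145 ...................................................................
150 ...................................................................
155 ...................##..........................########............
160 ..................#...........................#########............
165 ..................##....####......###########.#########............
170 ..................#.....####.......##########.#########............
175 ..................##....####.........########.#########............
180 ..................##....####..........#######.#########............
185 ..................##....####..###############.#########............
190 ...............######...####.################.#
[... 1408 characters left out ...]
..........###################.......................
295 .........................##################........................
300 ...###.......................##########........................###.
305 ..###........................##########.........................###
310 .#.#.........................##########.........................###
315 ##.#.........................##########..........................##
320 ###..........................##########...........................#
325 ##...........................##########............................
330 ##...........................##########............................
335 #............................##########............................
```

The cruiser is aligned under the tool: hull columns 282–341, edges straight, offset about 1 mm. I descend and grip.

>>> {"name": "carry_out", "arguments": {"dp": [[0,-0.7,25],[0,-0.7,50],[0,-0.7,70],[0,-0.7,84],[0,-0.7,91]], "rot": [[0,0,0],[0,0,0],[0,0,0],[0,0,0],[0,0,0]], "jaw": [75,75,75,75,75]}}

```text
t: 13.1
position: [0.5829, 0.2987, 0.0525]
tool_rot: [-0.0, -0.19, 0.982, -0.0]
contact_force: [-0.4, -0.4, -0.0]
opening: 0.752
grasp_force: 0.0
```

>>> {"name": "carry_out", "arguments": {"dp": [[0,0,0],[0,0,0],[0,0,0],[0,0,0],[0,0,0]], "rot": [[0,0,0],[0,0,0],[0,0,0],[0,0,0],[0,0,0]], "jaw": [75,75,60,30,20], "grip_force": 40}}

```text
t: 13.6
position: [0.5844, 0.2994, 0.0544]
tool_rot: [0.001, -0.19, 0.982, 0.0]
contact_force: [-0.5, -0.2, 2.9]
opening: 0.411
grasp_force: 41.2
```

Run:
```python
from h import *
for i in range(3): snapshot('wrist');o=get_obs();print(o['position'].round(4),o['contact_force'].round(1),o['wrist_torque'].round(2),o['opening'],o['grasp_force'])
```

```text
[0.5843 0.2994 0.0544] [-0.1 -0.3  2.9] [0.13 0.09 0.  ] 0.4127043590028633 41.248324513435364
[0.5843 0.2994 0.0544] [-0.8 -0.1  3.9] [ 0.15  0.17 -0.02] 0.41390235495294053 41.25969707965851
[0.5844 0.2994 0.0544] [ 0.  -0.1  4.6] [ 0.12  0.09 -0.04] 0.4184738697943214 41.333168148994446
```

>>> {"name": "carry_out", "arguments": {"dp": [[0,0,-5],[0,0,-12],[0,0,-25],[0,0,-45],[0,0,-70]], "rot": [[0,0,0],[0,0,0],[0,0,0],[0,0,0],[0,0,0]], "jaw": [20,20,20,20,20], "grip_force": 50}}

```text
t: 14.25
position: [0.5833, 0.2987, 0.1236]
tool_rot: [-0.001, -0.19, 0.982, -0.0]
contact_force: [-0.8, 0.4, -1.0]
opening: 0.415
grasp_force: 50.0
```

Run:
```python
from h import *
import cv2
for i in range(3): W=snapshot('wrist')
S=snapshot('scene');T=snapshot('top');o=get_obs();print(o['position'].round(4),o['opening'],o['grasp_force'],o['contact_force'].round(1),o['wrist_torque'].round(2))
def asc(n,x0,y0,x1,y1):
    im=cv2.imread(f'pics/{n}.png').max(2)[y0:y1,x0:x1]
    print(n,x0,y0)
    for i,r in enumerate(im): print(y0+i,''.join(' ' if v>85 else '.' if v>62 else 'o' if v>42 else '#' for v in r))
asc('top',440,92,514,155);asc('scene',222,336,322,425)
```

```text
[0.5836 0.2991 0.1231] 0.4125004558021419 49.99362230300903 [-0.4  0.7 -1.7] [0.02 0.01 0.02]
top 440 92
92                                                                           
93                                                                           
94                                                                           
95                                                                           
96                                                                           
97                                                                           
98                                                                           
99                             ...                                           
100                            .ooo.                                          
101                           .ooooo.                                         
102                          .oooooooo.                                       
103                          oooooooooo.                                      
104                         oo     .oooo.              
[... 12632 characters left out ...]
..     .###############################.         ........ . ..  .. ...
419 . .  .  .   .   . ..  .  . .  .      .###############################           ... ..... .. .......
420 .  . . . . . . .. . .      ....       ###############################            .... .. ....   ....
421 .   .     . . ...   .. .     .        ##############################o            ...... . ....  . . 
422 . . . .  ...  ... ..        ..        ##############################o.            ...  ....... . .  
423 ....   .  .. . ...   .... ..          .#############################..             .  . .  ... . ...
424 .... ... .  . .     . .     ..         #############################.               ..   ........  .
```

```bash
cat > lens.py <<'E'
from h import *
import pickle,itertools
from scipy.optimize import differential_evolution,minimize
W,S,T=pickle.load(open('v6.pkl','rb'))
def mk(n,x0,y0,x1,y1,thr,fill,ign):
    m=np.clip((thr+12-cv2.imread(f'pics/{n}.png').max(2)[y0:y1,x0:x1].astype(float))/24,0,1);w=np.ones_like(m)
    for f in fill: cv2.fillConvexPoly(m,np.array(f,np.int32)-[x0,y0],1.)
    for f in ign: cv2.fillConvexPoly(w,np.array(f,np.int32)-[x0,y0],0.)
    return m,w,x0,y0
V=[(T,)+mk('top',440,92,514,156,72,[[(460,106),(468,103),(478,108),(476,115),(466,116)],[(460,128),(481,140),(474,148),(458,138)]],[[(440,148),(462,150),(475,156),(440,156)]]),
   (S,)+mk('scene',222,338,322,416,52,[[(243,372),(300,368),(302,404),(244,409)],[(285,350),(310,350),(310,366),(285,366)]],[[(284,338),(322,338),(322,369),(313,372),(309,372),(309,348),(284,349)],[(250,407),(298,402),(300,416),(250,416)]])]
th=np.linspace(0,2*np.pi,24)
def parts(D,zc,hw,hh,hd):
    box=lambda a,b,c:np.array(list(itertools.product(a,b,c)))
    r=8;bx=[box((40,40+D),(-59+r,59-r),(zc-46,zc+46)),box((40,40+D),(-59,59),(zc-46+r,zc+46-r))]
    cyl=np.vstack([np.c_[np.full(24,x),30*np.cos(th),30*np.sin(th)] for x in(0,42)])
    return [np.vstack(bx),cyl,box((40,40+hd),(-hw,hw),(zc+40,zc+46+hh))]
def Rl(yaw,tilt): # x back into camera (up by tilt)
    return Ro.from_euler('zy',[yaw,-tilt]).as_matrix()
def cost(v,full=False):
    x,y,z,yaw,t,D,zc,hw,hh,hd=v;R=Rl(yaw,t);c=[]
    for p,m,w,x0,y0 in V:
        k=4;q=np.zeros((m.shape[0]*k,m.shape[1]*k),np.uint8)
        for P in parts(D,zc,hw,hh,hd):
            X=P/1e3@R.T+[x,y,z];C=X@np.array(p['R']).T+np.array(p['t']);u=C@np.array(p['intrinsics']).T;u=u[:,:2]/u[:,2:]
            cv2.fillConvexPoly(q,np.round(cv2.convexHull(((u+.5-[x0,y0])*k).astype(np.float32))*8).astype(np.int32),255,shift=3)
        q=cv2.resize(q,m.shape[::-1],interpolation=cv2.INTER_AREA)/255.
        c.append(np.sum(w*np.abs(q-m)));
        if full:
            for i in range(0,m.shape[0],3): print(''.join(('#' if m[i,j]>.5 else 'r') if q[i,j]>.5 else 'm' if m[i,j]>.5 else '.' if w[i,j] else ' ' for j in range(0,m.shape[1],2)))
    return c if full else sum(c)
if __name__=='__main__':
    b=[(.67,.75),(-.38,-.28),(.243,.262),(-.9,-.45),(.15,.47),(25,70),(-12,12),(10,30),(0,25),(15,60)]
    r=differential_evolution(cost,b,seed=1,maxiter=120,popsize=10,tol=1e-6)
    r=minimize(cost,r.x,method='Nelder-Mead',options=dict(maxiter=1500,adaptive=True))
    print(r.x.round(4),r.fun);print(cost(r.x,True))
    for t in (.2,.25,.3,.35,.4): # profile over tilt
        rr=minimize(lambda u:cost(np.r_[u[:4],t,u[4:]]),np.delete(r.x,4),method='Nelder-Mead',options=dict(maxiter=900,adaptive=True));print(t,round(rr.fun,1),rr.x[:6].round(4))
E
time timeout 500 python3 lens.py
```

```text
[ 0.7144 -0.3434  0.2617 -0.686   0.1436 27.8431  0.732  22.1425  0.3344
 30.4504] 392.91715686274506
.....................................
.....................................
.....................................
.............r###....................
..........rr#######..................
.........rr##########................
........r##############m.............
.......r#################............
.......####################..........
........####################r........
..........####################.......
...........####################m.....
..........#####r#################....
.........#####rrr##################..
.......rr#######r#################rr.
.......r#########################r...
.........rr####################rr....
..........#rr########..#######rr.....
...........m#r######.....###.........
         .....r####..................
              .......................
                 ....................
...............................                   
...............................               m  m
...................###########.         mmm m   mm
.........
[... 873 characters left out ...]
###############################r...
.....m########################################....
......m####################################mm.....
......m############################    ...........
......m################rrr    mmmm     ...........
........rrrrrrrrrr mmmmmm  mmmmmmm      ..........
[np.float64(195.41323529411764), np.float64(197.50392156862745)]
0.2 473.6 [ 0.7134 -0.3432  0.2595 -0.672  30.7557  0.6925]
0.25 594.1 [ 0.7154 -0.3443  0.26   -0.6743 29.112   0.7179]
0.3 698.4 [ 0.7162 -0.3447  0.2592 -0.679  29.3958  0.7068]
0.35 809.5 [ 0.7171 -0.3451  0.2578 -0.6967 29.5606  0.6985]
0.4 919.7 [ 0.7189 -0.3443  0.2568 -0.7169 29.4364  0.7182]
real	0m26.461s
user	0m26.586s
sys	0m0.179s
```

```bash
sed -e 's/def parts(D,zc,hw,hh,hd)/def parts(D,zb,zt,hw,hh,hd)/' -e 's/(zc-46,zc+46)/(zb,zt)/;s/(zc-46+r,zc+46-r)/(zb+r,zt-r)/;s/(zc+40,zc+46+hh)/(zt-6,zt+hh)/' -e 's/r=8;/r=7;/' -e 's/x,y,z,yaw,t,D,zc,hw,hh,hd=v/x,y,z,yaw,t,D,zb,zt,hw,hh,hd=v/;s/parts(D,zc,hw,hh,hd)/parts(D,zb,zt,hw,hh,hd)/' -e 's/(-12,12),(10,30)/(-60,-25),(20,55),(10,30)/;s/(.15,.47)/(.18,.44)/;s/maxiter=120/maxiter=200/;s/x\[:6\]/x[:8]/' lens.py > lens2.py; time timeout 550 python3 lens2.py
```

```text
[  0.7137  -0.3432   0.2601  -0.6799   0.1659  30.4484 -43.5648  46.0923
  19.1808   0.1686  33.1181] 440.8720588235294
.....................................
.....................................
.....................................
............rr###....................
..........rr#######..................
.........rr##########................
........r###############.............
.......r#################............
.......####################..........
........####################r........
..........####################.......
...........####################m.....
..........#####r#################....
.........#####rrr##################..
........r#######r#################rr.
.......r#########################rr..
........rrr####################rr....
..........#rr########r.#######rr.....
...........m#r######.....###r........
         .....r####..................
              ...r...................
                 ....................
...............................                   
...............................               m  m
...................m##########.         mm
[... 1011 characters left out ...]
##########mm.....
......m############################r   ...........
......m################rrrrr  mmmm     ...........
........rrrrrrrrrrr#mmmmm  mmmmmmm      ..........
[np.float64(207.63382352941176), np.float64(233.23823529411766)]
0.2 479.8 [  0.7135  -0.343    0.2595  -0.6749  31.2294 -44.7285  45.3798  19.6781]
0.25 554.0 [  0.7136  -0.3427   0.2586  -0.6672  32.7887 -44.8894  43.8787  19.896 ]
0.3 640.3 [  0.7143  -0.3435   0.2589  -0.6624  33.3528 -46.3095  42.0672  18.7928]
0.35 726.1 [  0.7152  -0.3438   0.2589  -0.6841  32.6127 -45.2037  40.4778  18.7219]
0.4 810.3 [  0.716   -0.3435   0.2589  -0.7047  32.8816 -45.5225  38.4886  19.4422]
real	0m40.699s
user	0m40.746s
sys	0m0.229s
```

Run:
```python
from h import *
L=np.array([.714,-.343,.258])
o=get_obs();print(o['position'].round(4))
for yaw,a in((2.2,.35),(2.3,.5)):
    R=down(yaw)@Ro.from_rotvec([a,0,0]).as_matrix()
    C=np.array([.515,-.19,.47]);P=C-R@[.0765,0,-.1756]
    cr=P+R@[.001,0,-.0436];print(yaw,a,'TCP',P.round(3),'cruiser',cr.round(3),'dist to lens',np.linalg.norm(cr-L).round(3))
    ax=R@np.array([-np.sin(.3),0,np.cos(.3)]);d=(L-C)/np.linalg.norm(L-C);print('off-axis',np.arccos(d@ax),'in tool',(R.T@d).round(2))
    print(delta(P,R))
```

```text
[0.5836 0.2991 0.1231]
2.2 0.35 TCP [ 0.612 -0.194  0.305] cruiser [ 0.603 -0.182  0.346] dist to lens 0.214
off-axis 0.48887742595252864 in tool [-0.22 -0.47  0.86]
(array([ 157.5, -467.8, -182.2]), array([ 0.349, -0.044, -0.244]))
2.3 0.5 TCP [ 0.628 -0.202  0.316] cruiser [ 0.613 -0.187  0.354] dist to lens 0.209
off-axis 0.38550514714231277 in tool [-0.14 -0.35  0.93]
(array([ 145.8, -481.2, -193. ]), array([ 0.496, -0.087, -0.339]))
```

>>> {"name": "carry_out", "arguments": {"dp": [[8,-15,-40],[20,-45,-75],[32,-90,-95],[45,-132,-108],[58,-175,-120]], "rot": [[0,0,0],[0.05,0,-0.03],[0.1,-0.01,-0.07],[0.15,-0.02,-0.1],[0.2,-0.025,-0.14]], "jaw": [20,20,20,20,20]}}

```text
t: 15.0
position: [0.5952, 0.1136, 0.2433]
tool_rot: [0.031, -0.258, 0.961, -0.096]
contact_force: [0.8, -0.1, -1.1]
opening: 0.411
grasp_force: 50.3
```

Run:
```python
from h import *
o=get_obs();print(o['position'].round(4),o['opening'],o['grasp_force'])
R=down(2.2)@Ro.from_rotvec([.35,0,0]).as_matrix();print(delta([.60,-.18,.31],R))
```

```text
[0.5952 0.1136 0.2433] 0.411298987094165 50.27578890323639
(array([ 142.6, -264.8,  -15.1]), array([ 0.147, -0.019, -0.102]))
```

>>> {"name": "carry_out", "arguments": {"dp": [[22,-40,-5],[44,-81,-7],[66,-122,-10],[88,-163,-12],[110,-204,-13]], "rot": [[0.03,0,-0.02],[0.06,-0.01,-0.04],[0.09,-0.01,-0.06],[0.12,-0.015,-0.08],[0.145,-0.02,-0.1]], "jaw": [20,20,20,20,20]}}

```text
t: 15.5
position: [0.5979, -0.1127, 0.2948]
tool_rot: [0.054, -0.304, 0.937, -0.164]
contact_force: [1.4, -0.3, -0.7]
opening: 0.412
grasp_force: 50.3
```

>>> {"name": "carry_out", "arguments": {"dp": [[14,-26,0],[26,-48,0],[32,-60,-2],[32,-60,-2],[32,-60,-2]], "rot": [[0,0,0],[0,0,0],[0,0,0],[0,0,0],[0,0,0]], "jaw": [20,20,20,20,20]}}

```text
t: 16.0
position: [0.605, -0.1747, 0.3167]
tool_rot: [0.054, -0.303, 0.937, -0.163]
contact_force: [-0.5, 1.2, -1.2]
opening: 0.407
grasp_force: 50.3
```

Run:
```python
from h import *
import pickle
for i in range(3): W=snapshot('wrist')
W=snapshot('wrist');o=get_obs();print(o['position'].round(4),o['opening'],o['joint_pos'].round(2))
pickle.dump(W,open('v9.pkl','wb'));save(W,'w9')
print('lens pred',wproj(W,[.714,-.343,.258]),[d for d in spot_in(W,'lens')])
u=wproj(W,[.714,-.343,.258]).astype(int);x0=max(0,min(400,u[0]-120));y0=max(0,min(300,u[1]-90));print(x0,y0)
save({'frame':cv2.resize(W['frame'][y0:y0+180,x0:x0+240],(800,600),interpolation=cv2.INTER_CUBIC)},'w9c')
```

```text
[ 0.6052 -0.1741  0.3171] 0.41506412582305013 [ 0.23 -0.1   0.01  0.32 -1.54 -1.16]
lens pred [125.10336512 211.17509857] [{'at': [86.2, 224.0], 'confidence': 0.59}, {'at': [313.2, 245.5], 'confidence': 0.4}]
5 121
```

View pics/w9c.png

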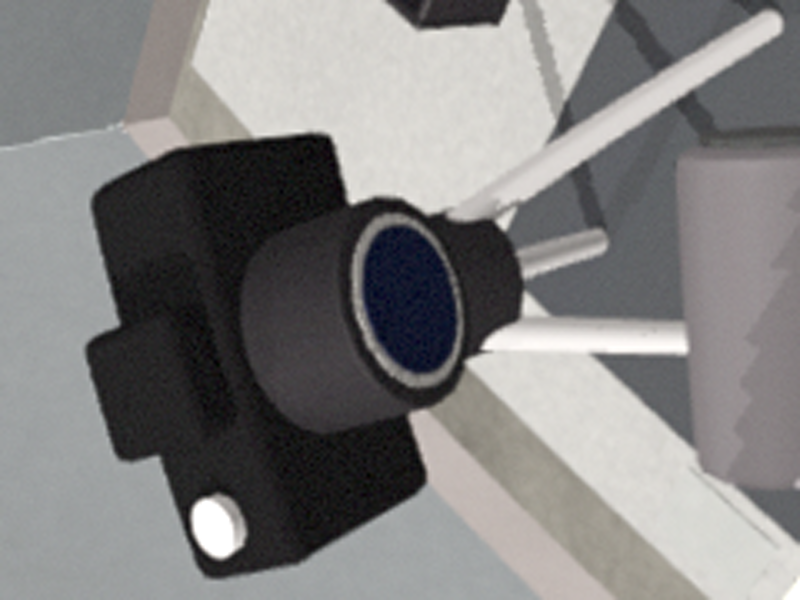

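The glass centre shows at about wrist (128.6,211), 3.6 px from the prediction, with the button on lens +y and the hump on top. I'll refine the pose with the corners and rim seen in all three views.

```bash
cat > lens3.py <<'E'
from h import *
import pickle
from scipy.optimize import least_squares
_,S,T=pickle.load(open('v6.pkl','rb'));W=pickle.load(open('v9.pkl','rb'))
w=lambda x,y:(5+(x+.5)*.3-.5,121+(y+.5)*.3-.5)
def obs(D,zt,zb,hb=0):
    b,f=40+D,40
    return [(W,w(411,300),(0,0,0),1),
    (W,w(190,150),(f,-59,zt),2),(W,w(300,562),(f,59,zt),2),(W,w(331,135),(f,-59,zb),2),(W,w(426,482),(f,59,zb),2),(W,w(93,193),(b,-59,zt),2),(W,w(205,578),(b,59,zt),2.5),
    (T,(453.3,115.5),(f,59,zt),1.5),(T,(505,131.5),(b,-59,zt),1.5),(T,(469,98.5),(b,59,zt),1.5),
    (S,(233.8,412),(b,-59,zb),1.5),(S,(312.5,404.5),(b,59,zb),1.5)]
th=np.linspace(0,2*np.pi,73)
def pj(p,X): return wproj(p,X) if p is W else proj(p,X)
def R_(yaw,t): return Ro.from_euler('zy',[yaw,-t]).as_matrix()
def res(v,full=False):
    p,R=v[:3],R_(v[3],v[4]);o=obs(*v[5:8]);e=[]
    for c,u,X,s in o: e+=list((pj(c,p+R@np.array(X)/1e3)-u)/s)
    # front rim (r 30) and base circle extremes in the wrist view
    F=np.array([wproj(W,p+R@np.array([0,.03*np.cos(a),.03*np.sin(a)])) for a in th]);B=np.array([wproj(W,p+R@np.array([.04,.03*np.cos(a),.03*np.sin(a)])) for a in th])
    e+=[(F[:,1].min()-w(0,197)[1])/1,(F[:,1].max()-w(0,408)[1])/1,(F[:,0].min()-w(340,0)[0])/1.5,(F[:,0].max()-w(472,0)[0])/1.5,(B[:,0].min()-w(242,0)[0])/1,(B[:,1].max()-w(0,433)[1])/1]
    e+=[(v[2]-.2525)/.005,(v[4]-.31)/.2]
    return np.array(e)
r=least_squares(res,[.714,-.343,.255,-.68,.3,35,40,-40],x_scale=[.01,.01,.01,.1,.1,5,5,5],loss='soft_l1')
C=np.linalg.inv(r.jac.T@r.jac)
if __name__=='__main__':
    print(r.x.round(4),'sd',np.sqrt(np.diag(C)).round(4));print(res(r.x).round(1).tolist())
E
python3 lens3.py
```

```text
[  0.7119  -0.3407   0.2569  -0.6831   0.0835  42.2825  34.7165 -21.5767] sd [2.5000e-03 2.0000e-03 2.4000e-03 1.5600e-02 3.3500e-02 4.6113e+00
 2.2513e+00 2.4459e+00]
[0.2, 0.1, -0.3, -1.0, -0.9, 0.1, 0.4, -0.8, 0.2, 3.3, 3.5, -1.0, 1.4, -0.5, 2.3, -3.5, 4.3, -1.4, -0.0, -2.4, 0.8, 0.6, 1.2, -2.6, -1.4, 0.7, -2.5, 3.1, 0.2, -0.1, 0.9, -1.1]
```

```bash
python3 lens3.py; timeout 300 python3 lens.py | grep -v '[#.]\{12\}'
```

```text
[  0.714   -0.3422   0.2541  -0.7056   0.2574  38.6172  33.5285 -33.9296] sd [1.8000e-03 1.5000e-03 2.1000e-03 1.3400e-02 3.8900e-02 3.0929e+00
 2.9855e+00 3.7720e+00]
[0.7, 0.1, -1.1, -0.9, 0.5, 0.6, -0.6, -1.0, 0.1, 1.3, 0.5, -1.1, 0.9, 0.6, 1.2, -2.9, 3.4, 0.2, -1.2, -1.2, -0.7, 0.6, 0.3, 0.1, -1.0, 0.2, 0.8, 0.4, -1.2, 0.8, 0.3, -0.3]
[ 0.7144 -0.3441  0.2617 -0.685   0.129  27.5824 -1.2278 22.512   4.7397
 30.3907] 285.3602941176471
..........#rr########r.#######r......
........rrrrrrrrr  mmmmmm  mmmmmmm      ..........
[np.float64(168.1955882352941), np.float64(117.16470588235293)]
0.2 394.2 [ 0.7147 -0.3446  0.2605 -0.6833 27.8746 -1.2566]
0.25 492.0 [ 0.715  -0.3454  0.2602 -0.6745 28.7624 -1.2267]
0.3 606.7 [ 0.7157 -0.3455  0.2597 -0.6825 27.9842 -1.2505]
0.35 733.2 [ 0.7158 -0.3457  0.257  -0.68   27.8689 -1.2494]
0.4 784.7 [ 0.7169 -0.3476  0.2548 -0.663  28.115  -1.2597]
```

```bash
sed -i 's/(-60,-25),(20,55)/(-40,-30),(30,40)/;s/(.18,.44)/(.05,.5)/;s/for t in (.2/for t in (.15,.2/' lens2.py; timeout 400 python3 lens2.py | grep -v '[#.]\{12\}'
```

```text
[  0.7128  -0.342    0.2583  -0.6944   0.1767  34.5539 -37.1676  40.0352
  15.6413  11.0641  35.5284] 230.30539215686275
..........#rr########..m######r......
[np.float64(164.47009803921569), np.float64(65.83529411764707)]
0.15 226.1 [  0.713   -0.3423   0.259   -0.6935  33.1368 -37.7569  41.8531  15.7373]
0.2 244.3 [  0.7127  -0.3425   0.2577  -0.6875  34.8175 -37.4065  39.54    15.796 ]
0.25 283.7 [  0.7136  -0.3429   0.2575  -0.6857  35.6976 -37.6573  37.4202  15.8372]
0.3 326.5 [  0.7145  -0.3441   0.2577  -0.6799  35.8214 -38.3248  35.2434  16.4037]
0.35 363.0 [  0.7148  -0.3443   0.2572  -0.6786  37.0313 -38.6054  32.972   13.9618]
0.4 446.4 [  0.7167  -0.3461   0.2553  -0.6735  36.5055 -37.7798  35.4509  16.2433]
```

```bash
cat > goal.py <<'E'
from h import *
import sys
L=np.array([.7135,-.342,.256]);Rs=Ro.from_euler('ZY',[-.695,-.235]).as_matrix()
Rt=np.c_[-Rs[:,0],Rs[:,1],-Rs[:,2]]
def tcp(dist): return L-dist*Rs[:,0]-Rt@[.001,0,-.0436]
E
python3 - <<'E'
from goal import *
print('goal',tcp(.21),delta(tcp(.21),Rt))
print('back',tcp(.24).round(3),delta(tcp(.24),Rt))
E
```

```text
goal [ 0.56518611 -0.2183393   0.16493419] (array([ 58.7,  40.2, 147.3]), array([-0.137,  0.032,  1.329]))
back [ 0.543 -0.2    0.158] (array([ 65.9,  69.1, 144.3]), array([-0.137,  0.032,  1.329]))
```

>>> {"name": "carry_out", "arguments": {"dp": [[15,12,5],[30,25,10],[45,40,15],[55,52,25],[65,65,40]], "rot": [[-0.014,0.003,0.13],[-0.028,0.006,0.265],[-0.041,0.01,0.4],[-0.055,0.013,0.53],[-0.069,0.016,0.665]], "jaw": [20,20,20,20,20]}}

```text
t: 16.75
position: [0.5245, -0.174, 0.2581]
tool_rot: [0.088, 0.021, 0.99, -0.107]
contact_force: [-0.1, 1.1, -1.5]
opening: 0.412
grasp_force: 50.3
```

Run:
```python
from goal import *
snapshot('wrist');o=get_obs();print(o['position'].round(4),o['opening'],o['grasp_force'],o['joint_pos'].round(2));print(delta(tcp(.23),Rt))
```

```text
[ 0.5225 -0.1738  0.2545] 0.4123639998133138 50.21759033203125 [ 0.22 -0.3  -0.24  0.25 -1.52 -1.84]
(array([-11.7, -10.2, 102.2]), array([-0.066,  0.013,  0.651]))
```

>>> {"name": "carry_out", "arguments": {"dp": [[-2,-2,15],[-4,-4,38],[-7,-6,62],[-10,-8,85],[-12,-10,102]], "rot": [[-0.013,0.003,0.13],[-0.026,0.005,0.26],[-0.04,0.008,0.39],[-0.053,0.01,0.52],[-0.066,0.013,0.65]], "jaw": [20,20,20,20,20]}}

```text
t: 17.3
position: [0.5533, -0.2064, 0.1623]
tool_rot: [0.111, 0.333, 0.935, -0.042]
contact_force: [0.2, 0.8, -0.7]
opening: 0.413
grasp_force: 50.3
```

Run:
```python
from goal import *
for i in range(3): W=snapshot('wrist')
W=snapshot('wrist');S=snapshot('scene');save(W,'w10');save(S,'s10')
o=get_obs();print(o['position'].round(4),o['opening'],o['grasp_force'],o['joint_pos'].round(2));print(delta(tcp(.21),Rt))
q=o['tool_rot'];R0=Ro.from_quat([q[1],q[2],q[3],q[0]]).as_matrix();P=o['position']
pt=lambda x,y,z:wproj(W,P+R0@(np.array([1-x,y,-43.6-z])/1e3)).round(1).tolist()
print('wrist: hull top rear L/R',pt(-48,18,13),pt(-48,-18,13),'bridge top rear',pt(-49,9,31),pt(-49,-9,31),'pods rear',pt(-64,28,10),pt(-64,-28,10), 'groove/centre',pt(0,18,13),pt(0,-18,13))
f=W['frame'].astype(float);m=(f.mean(2)>125)&(f.max(2)-f.min(2)<30)
for i in range(150,350,5): print(i,''.join('#' if m[i,j] else '.' for j in range(210,410,3)))
```

```text
[ 0.5537 -0.2064  0.1653] 0.41207596132005175 50.26469171047211 [ 0.09 -0.21 -0.29  0.18 -1.32 -2.37]
(array([-15.9,  -2.1,   4.3]), array([-0.001,  0.005,  0.018]))
wrist: hull top rear L/R [369.5, 214.7] [258.9, 214.6] bridge top rear [347.1, 225.9] [281.9, 225.9] pods rear [399.6, 165.6] [228.7, 165.4] groove/centre [362.3, 341.2] [265.5, 341.2]
150 ...................................................................
155 ...................................................................
160 ...................................................................
165 .................##................................................
170 ###################................................################
175 ###################................................################
180 ###################################################################
185 ##############..###################################################
190 ###############.###################################################
195 ##############..###################################################
200 ###############.#########
[... 1430 characters left out ...]
##.#####################################............
305 ..............###.#####################################............
310 .............####.#################################.####...........
315 .............####..###############################..####...........
320 ............#####..#################.#############..#####..........
325 ............####...#############.....############....####..........
330 ...........####....#############.....############....#####.........
335 ..........###.#....#############.....############.....####.........
340 .............##....#############.....############.....##...........
345 ..............#....#############.....############....##............
```

The cruiser sits in the grip as modelled, within about 2 mm. Last short move to the line of sight.

>>> {"name": "carry_out", "arguments": {"dp": [[-4,-0.5,1],[-8,-1,2],[-12,-1.5,3],[-15,-2,4],[-15,-2,4]], "rot": [[0,0,0.005],[0,0.002,0.01],[0,0.004,0.018],[0,0.004,0.018],[0,0.004,0.018]], "jaw": [20,20,20,20,20]}}

```text
t: 18.05
position: [0.5641, -0.2182, 0.1634]
tool_rot: [0.11, 0.341, 0.933, -0.04]
contact_force: [-0.2, 0.2, -0.5]
opening: 0.411
grasp_force: 50.3
```

Run:
```python
from goal import *
for i in range(6): S=snapshot('scene')
save(S,'s11');o=get_obs();print(o['t'],o['position'].round(4),o['opening'],o['grasp_force'],np.abs(o['joint_vel']).max().round(3));print(delta(tcp(.21),Rt))
# scene check: bow tip etc and pawn still standing; camera unmoved (rear edges)
q=o['tool_rot'];R0=Ro.from_quat([q[1],q[2],q[3],q[0]]).as_matrix();P=o['position']
pt=lambda x,y,z:proj(S,P+R0@(np.array([1-x,y,-43.6-z])/1e3)).round(1).tolist()
print('bow top L,R',pt(60,10,7),pt(60,-10,7),'pods',pt(-46,38,0),pt(-46,-38,0),'lens',proj(S,L))
print('pawn pred',proj(S,[.4624,.251,.023]),[(np.round(d['at'],1).tolist(),round(d['confidence'],2)) for d in spot_in(S,'pawn')])
a=cv2.imread('pics/scene.png').max(2).astype(int);b=S['frame'].max(2).astype(int);print('camera moved diff px',(np.abs(a-b)[357:412,228:314]>30).sum())
f=S['frame'].astype(float);m=(f.mean(2)>120)&(f.max(2)-f.min(2)<30)
for i in range(256,356,2): print(i,''.join('#' if m[i,j] else 'o' if f[i,j].max()<55 else '.' for j in range(170,320,2)))
```

```text
18.35 [ 0.5639 -0.2178  0.1636] 0.40829134065813405 50.27619659900665 0.002
(array([-1.6,  0.4, -1. ]), array([-0.001, -0.001, -0.005]))
bow top L,R [272.2, 306.2] [261.2, 307.3] pods [284.9, 281.5] [246.8, 284.9] lens [269.9773603  357.99234899]
pawn pred [375.62023894 242.71159244] [([376.2, 242.1], 0.48)]
camera moved diff px 0
256 #############################.oo...##oooooooooooooooooo.###..ooo...........
258 #############################ooo...###ooooooooooooooooo#####.ooo...........
260 #############################oooo..####ooooooooooooooo#####.oooo...........
262 #############################.ooo..#####oooooooooooooo####.oooo............
264 ##############################.oooo#####.ooooooooooooo###..oooo............
266 ###############################oooo.#####oooooo..o.ooo....ooooo............
268 ###############################.oooo####.oo.#######.ooo...oooo.............
270 ################################oooo.###.oo.#######.ooo...oooo.............
272 #################################oooo###.oo########.oooooooooo.............
274 #################################ooooo..ooo
[... 2532 characters left out ...]
............................................................
340 .......................................................................oooo
342 ................................................oooooo..............ooo.ooo
344 .............................................ooooooooooo..........oo...oo.o
346 ............................................ooooooooooooo........o.o.o.....
348 ...........................................ooooooooooooooo........o..o.oooo
350 ..........................................ooooooooooooooooo..oo...oooo.oooo
352 ..........................................ooooooooooooooooooo.#####ooo..oo.
354 .........................................oooooooooooooooooooo######.oooo.oo
```

```bash
python3 -c "
from plant import *
print(sign_off())"
```

```text
the job is handed in; nothing more can be done
None
```

The pawn stands upright about 13 cm astern of the stand, and the cruiser is held still with its bow to the lens at about 15 cm. The job is handed in; I estimated the camera's tilt at about 0.235 rad, good to roughly 0.04 rad.

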